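# Touch off the vial block at its three pads

### The arm

A 6-joint arm with a two-finger parallel gripper is mounted at the origin on the work surface. World frame = base frame: x ahead of the robot, y to its left, z up, the work surface at z = 0. Lengths are in mm, angles in rad, forces in N, time in s.
With the tool pointing down it reaches from about 350 to 775 mm from the base axis. Payload 5.5 kg.
Tool frame: the origin (TCP) lies at the very end of the fingers, on their centre line; the grasp point (between the pads) lies robot.tcp_to_grasp behind it (robot.tcp_to_grasp is the distance from the TCP to the grasp point, in mm); x points along the fingers, y is the direction in which the jaws open and shut, and the axes are right-handed (so a half turn about x gives the same grasp; the last joint's range is limited). The gripper opens to 85 mm and grips with 20 to 120 N. Pads are 22 mm wide; open, the fingers measure 114 mm over their backs; the gripper's body (76 mm by 85 mm) begins 54 mm behind the grasp point. The pads swing forward as they close: fully open they stand 13 mm farther back than shut.
Start: joints at [-1.412, 0.313, 0.046, 1.304, 0, 1.431], TCP at [169.26, -549.566, 231.323] pointing down, gripper open.
Joint ranges: [-2.76, 2.76], [-0.86, 1.69], [-1.03, 1.26], [-2.2, 2.34], [-1.47, 1.5], [-3.14, 3.14]. Speed limits (rad/s): [2.57, 2.57, 3.14, 3.14, 3.14, 3.14].

### API

Orientations are given as a rotation vector (axis times angle).
In Python, from station import readout, imaging, ticket, robot gives the robot as it stands.
- The arm moves only by the tool drive_tool, never from a script. Its argument "rows" is a list of rows, each an object with "offset": the shift along the tool's x, y, z in mm, a list of three; "spin": the turn about the tool's x in rad. A call has 1 to 5 rows; each row shifts and turns the commanded pose from where the row before left it, along the tool's axes as they then stand; what a row does not reach is not made up. A row lasts 1/10 s, in which the tool goes at most 50 mm and 8.59 degrees, less where a joint would pass 70% of its speed; a pose out of reach is approached as far as the arm can. A call is refused whole if a number of a shift passes 50 or a number of a turn 0.15, either way. A call with a gripper value outside its range is refused whole. "claw" is the closure, from 0 (fully open) to 1 (shut), set as the call begins (left out, the last holds). The fingers move at their own pace and stop on an object; "squeeze" is the grip in N (left out, the last holds). Time passes only in rows, so rows that do not move let the fingers close. It gives the time, the measured TCP pose, the force and the opening at its end, in the units of the state.
- readout.observe(): the state, without advancing time (a new reading comes with each control period).
- imaging.read_camera(name): name is "side" or "top"; returns a dict with "color" (400x640x3 uint8, red, green, blue), "fx", "fy", "cx", "cy" (pixels), "position" and "rotation" of the camera in the world. Camera axes: x right, y down, z forward; pixel columns grow to the right and rows downward; lengths in mm; the calibration is good to about 2 mm. A picture is of the moment at which its call begins. There is no depth.
- ticket.job_done(): hands the job in, once; it reports no verdict.
The state is a dict: "clock": time; "joint_positions": joint angles; "qvel": joint speeds; "tau": joint torques, N m; "position": TCP position; "ee_rot": TCP orientation; "contact_force": force on the tool from outside, world axes, zero at the start; "torque": the same for the moment, N m; "finger_gap": opening from 0.0 (shut) to 1.0 (fully open).
Only numpy, scipy, OpenCV 4.12 (cv2) and the standard library are available. Lean on these libraries where they do the work, as an engineer would, in place of code of your own. Each camera call takes 0.05 s, during which the arm holds its last target. There are 200 camera calls.

### The job

Before doses are drawn, locate the larger of the two aluminium vial blocks by touching it off: with the fingertips, press gently down on each of its three round touch pads and stay on each for a moment. Take the corner pad first (the one diagonally opposite the corner without a pad), then the pad at the other end of the long side, then the pad at the other end of the short side. Do not push the block out of its place, and leave it standing there.

Things in the scene. Friction and masses are not known exactly. Their poses are not given: they have to be found in the camera images.
- block: larger aluminium vial block, loose: 150 (x) by 100 (y) by 45 mm high, 1.3 kg; vials stand 12 mm above its top. Origin: centre of underside, z up. Pad faces are 61 mm above the counter: corner pad at x -57, y -32, long-side pad at x 57, y -32, short-side pad at x -57, y 32 mm; no pad at x 57, y 32. The similar smaller block (100 x 76 mm, no vials) is not the one.
- pad_corner: first touch pad of the larger block, diagonally opposite the corner without a pad: steel disc 24 mm across on a short stem above the top of the block; origin at the centre of its upper face, z up; sprung, it can be pushed 8 mm straight down (about 1 N to start, 5.5 N at the stop) and springs back up.
- pad_long: second touch pad, at the other end of the block's long side, 114 mm from the first: steel disc 24 mm across on a short stem above the top of the block; origin at the centre of its upper face, z up; sprung, it can be pushed 8 mm straight down (about 1 N to start, 5.5 N at the stop) and springs back up.
- pad_short: third touch pad, at the other end of the block's short side, 64 mm from the first: steel disc 24 mm across on a short stem above the top of the block; origin at the centre of its upper face, z up; sprung, it can be pushed 8 mm straight down (about 1 N to start, 5.5 N at the stop) and springs back up.

How it is judged (in metres and radians):
On the way, in this order (a step that is already met when the one before it is completed fails the run):
1. the fingers press the corner pad (contact force between the fingers and pad_corner above 0.5 N), for 0.15 s.
2. then the pad at the other end of the long side (contact force between the fingers and pad_long above 0.5 N), for 0.15 s.
3. then the pad at the other end of the short side (contact force between the fingers and pad_short above 0.5 N), for 0.15 s.
At the end, for the whole second after the job is handed in: The larger block stands level and at rest within 12 mm of where it began, and its three pads, each pressed in turn with at least 0.5 N, have sprung back up (distance of block from where it was at the start of the episode below 0.012 m and angle between block's own z axis and vertical below 0.05 rad and linear speed of block below 0.01 m/s and z of each of pad_corner, pad_long, pad_short in the frame of block above 0.058 m); the robot touches nothing.
It fails at once if the block is pushed more than 15 mm from its place (distance of block from where it was at the start of the episode above 0.015 m).
It fails at once if the fingers press the block or its pads with more than 30 N (contact force between the fingers and block above 30 N).
It also fails if it takes over 45 s, if anything falls off the work surface, if the arm or the gripper's body presses on something with over 40 N, if the wrist force passes 120 N, or if a joint passes its speed limit or range.

## Working session

There is one attempt and no reset: what is moved stays moved. The work goes in short steps, Python scripts to look and compute and a tool call to move; the robot and the scene stay as the last step left them, time stands still between calls to the robot, and variables do not carry over. Pictures are saved under pics/ and viewed, about 8 in all and at most 12, crops included, and the job is handed in when it is done.

Besides the shell and the picture viewer there is one more tool, called after "Call:" as name(argument=value, ...), one argument or row to a line, values as JSON. drive_tool: Moves the arm, as the interface text tells. Its arguments: {"type":"object","properties":{"rows":{"type":"array","items":{"type":"object","properties":{"offset":{"type":"array","items":{"type":"number"}},"spin":{"type":"number"}}}},"claw":{"type":"number"},"squeeze":{"type":"number"}},"required":["rows"]}

```bash
mkdir -p pics
python3 - <<'E'
from station import readout, imaging, robot
import cv2,pickle
print(readout.observe()); print(robot.tcp_to_grasp)
for n in("side","top"):
    d=imaging.read_camera(n); pickle.dump(d,open(n+".pkl","wb"))
    cv2.imwrite(f"pics/{n}.png",d["color"][:,:,::-1]); print(n,d["fx"],d["fy"],d["cx"],d["cy"],d["position"],d["rotation"])
E
```

```text
{'clock': 0.0, 'joint_positions': array([-1.41162220e+00,  3.14008464e-01,  4.49874468e-02,  1.30358868e+00,
        2.04518604e-05,  1.43119461e+00]), 'qvel': array([-0.00293222,  0.0007789 , -0.00111492,  0.00068491,  0.0005827 ,
       -0.00072839]), 'tau': array([ 1.26675921e-03, -4.80626822e+01,  2.98532850e+01,  1.93523598e-02,
       -6.89073750e-05, -2.53876173e-07]), 'position': array([ 169.16711488, -549.02775822,  230.40773773]), 'ee_rot': array([ 2.06146353,  0.31215909, -2.06145789]), 'contact_force': array([0.3684244 , 1.06252396, 0.09844954]), 'torque': array([-0.02580102, -0.01762191, -0.0411784 ]), 'finger_gap': 1.0018727182348102}
18.700000000000003
side 486.676522330006 486.676522330006 325.168387028656 196.56240443701125 [ 306.24432285 -645.83115438  572.79407453] [-2.1767599   0.38092612 -0.22121959]
top 447.87759307164845 447.87759307164845 313.1000808633105 201.44278588356698 [436.0722155   -9.53481536 828.28954451] [-2.14930702  2.12721691 -0.15467086]
```

View pics/top.png

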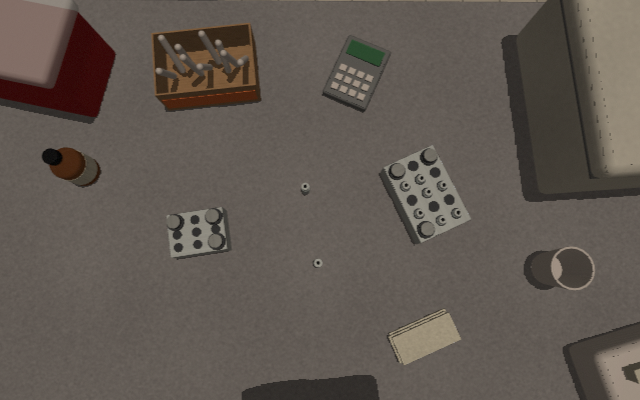

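View pics/side.png

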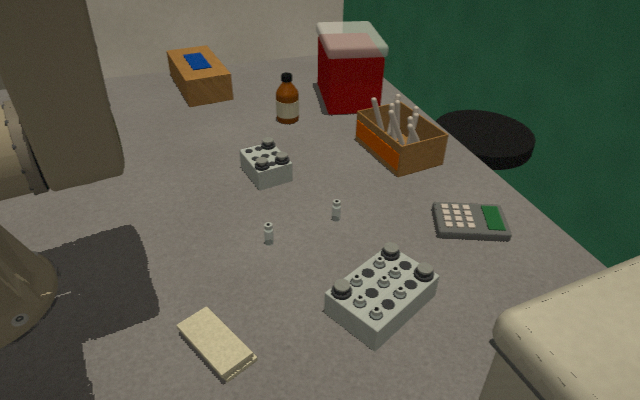

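The top view shows the large block's pads near (397,171), (429,156) and (426,229). The corner pad is (397,171), and the corner near (458,213) has no pad. In the side view the pads are near (391,251), (425,271) and (342,289). I'll enlarge both.

Run:
```python
import cv2
t=cv2.imread("pics/top.png")[140:250,370:480];s=cv2.imread("pics/side.png")[235:355,315:450]
f=lambda a,k:cv2.resize(a,None,fx=k,fy=k,interpolation=cv2.INTER_CUBIC)
cv2.imwrite("pics/tc.png",f(t,5));cv2.imwrite("pics/sc.png",f(s,5))
```

```text
(no output)
```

View pics/tc.png

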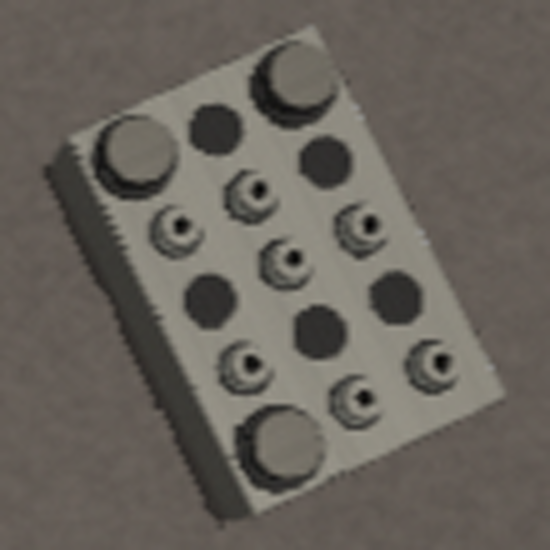

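View pics/sc.png

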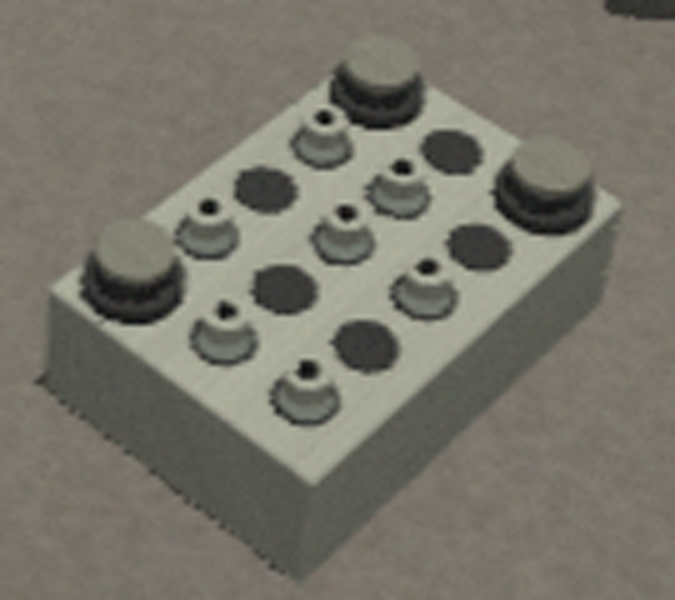

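Pad centres in the top crop are corner (141,150), short (305,76) and long (287,447). In the side crop they are corner (378,62), short (551,165) and long (137,250).

```bash
cat > fit.py <<'E'
import numpy as np,pickle
from scipy.spatial.transform import Rotation as R
from scipy.optimize import least_squares
P=np.array([[-57,-32,61],[57,-32,61],[-57,32,61.]])
px={"top":np.array([[141,150],[287,447],[305,76]])/5+[369.6,139.6],"side":np.array([[378,62],[137,250],[551,165]])/5+[314.6,234.6]}
cam={n:pickle.load(open(n+".pkl","rb")) for n in px}
def proj(c,X):
    q=(X-c["position"])@R.from_rotvec(np.ravel(c["rotation"])).as_matrix()
    return np.c_[c["fx"]*q[:,0]/q[:,2]+c["cx"],c["fy"]*q[:,1]/q[:,2]+c["cy"]]
def W(p): return P@R.from_euler("z",p[2]).as_matrix().T+[p[0],p[1],0]
for ns in(["top"],["side"],["top","side"]):
    s=min((least_squares(lambda p:np.concatenate([(proj(cam[n],W(p))-px[n]).ravel() for n in ns]),[450,-180,a]) for a in np.arange(0,6.3,.8)),key=lambda s:s.cost)
    print(ns,s.x.round(3),s.cost.round(2),s.fun.round(1));print(W(s.x).round(1))
E
python3 fit.py; python3 -c "
from station import readout
from scipy.spatial.transform import Rotation as R
print(R.from_rotvec(readout.observe()['ee_rot']).as_matrix().round(3))"
```

```text
['top'] [ 573.607 -203.275    3.577] 0.02 [ 0.   0.  -0.  -0.2 -0.   0.1]
[[ 611.8 -150.2   61. ]
 [ 508.4 -198.3   61. ]
 [ 638.8 -208.2   61. ]]
['side'] [ 573.86  -204.584    3.591] 0.18 [ 0.4 -0.  -0.2  0.3 -0.2 -0.3]
[[ 611.3 -151.    61. ]
 [ 508.6 -200.6   61. ]
 [ 639.1 -208.6   61. ]]
['top', 'side'] [ 573.83  -203.873   -2.699] 0.68 [ 0.2  0.1  0.6 -0.3  0.1 -0.   0.5 -0.3 -0.5 -0.3 -0.3 -0.4]
[[ 611.6 -150.5   61. ]
 [ 508.6 -199.4   61. ]
 [ 639.  -208.4   61. ]]
[[-0.     0.294 -0.956]
 [ 0.002 -0.956 -0.294]
 [-1.    -0.002 -0.   ]]
```

Both cameras agree to within about 2 mm: corner (611.6,-150.5), long (508.6,-199.4), short (639,-208.4). I'll shut the gripper, rise, then travel.

Call:
drive_tool(
  rows=[
    {"offset":[-25,0,0]},
    {"offset":[-25,0,0]},
    {"offset":[0,-8,-17]},
    {"offset":[0,-17,-36]},
    {"offset":[0,-17,-36]},
  ],
  claw=1,
  squeeze=20,
)

```text
validation failed for argument at $.ro...
```

Call:
drive_tool(
  rows=[
    {"offset":[0,-17,-36]},
    {"offset":[0,-17,-36]},
    {"offset":[0,-17,-36]},
    {"offset":[0,-17,-36]},
    {"offset":[0,-17,-36]},
  ],
)

```text
validation failed for argument at $.ro...
```

Call:
drive_tool(
  rows=[
    {"offset":[0,-17,-36]},
    {"offset":[0,-17,-36]},
    {"offset":[10,-17,-36]},
    {"offset":[10,-17,-36]},
    {"offset":[10,-17,-36]},
  ],
)

```text
validation failed for argument at $.ro...
```

Call:
drive_tool(
  rows=[
    {"offset":[10,-17,-36]},
    {"offset":[10,-10,-20]},
    {"offset":[0,0,0]},
    {"offset":[0,0,0]},
  ],
)

```text
validation failed for argument at $.ro...
```

Rows seem to need spin given explicitly.

Call:
drive_tool(
  rows=[
    {"offset":[-25,0,0],"spin":0},
    {"offset":[-25,0,0],"spin":0},
    {"offset":[0,-8,-17],"spin":0},
    {"offset":[0,-17,-36],"spin":0},
    {"offset":[0,-17,-36],"spin":0},
  ],
  claw=1,
  squeeze=20,
)

```text
clock: 0.6
position: [242.5, -482.1, 280.2]
ee_rot: [2.062, 0.31, -2.062]
contact_force: [1.2, 0.8, 0.1]
finger_gap: 0.148
```

Call:
drive_tool(
  rows=[
    {"offset":[0,-17,-36],"spin":0},
    {"offset":[0,-17,-36],"spin":0},
    {"offset":[0,-17,-36],"spin":0},
    {"offset":[0,-17,-36],"spin":0},
    {"offset":[0,-17,-36],"spin":0},
  ],
)

```text
clock: 1.1
position: [389.8, -346.7, 280.4]
ee_rot: [2.06, 0.312, -2.062]
contact_force: [0.3, -1.2, 0.3]
finger_gap: -0.001
```

Call:
drive_tool(
  rows=[
    {"offset":[10,-17,-36],"spin":0},
    {"offset":[10,-17,-36],"spin":0},
    {"offset":[10,-17,-36],"spin":0},
    {"offset":[10,-17,-36],"spin":0},
    {"offset":[10,-17,-36],"spin":0},
  ],
)

```text
clock: 1.6
position: [536.5, -212.5, 229.9]
ee_rot: [2.06, 0.312, -2.062]
contact_force: [0.3, -0.9, 0.7]
finger_gap: 0.0
```

Call:
drive_tool(
  rows=[
    {"offset":[20,-17,-36],"spin":0},
    {"offset":[20,-10,-20],"spin":0},
    {"offset":[0,0,0],"spin":0},
    {"offset":[0,0,0],"spin":0},
    {"offset":[0,0,0],"spin":0},
  ],
)

```text
clock: 2.1
position: [581.1, -172.8, 191.7]
ee_rot: [2.061, 0.309, -2.061]
contact_force: [0.1, -0.4, -0.0]
finger_gap: -0.001
```

Call:
drive_tool(
  rows=[
    {"offset":[10,-6,-18],"spin":0},
    {"offset":[30,-6,-18],"spin":0},
    {"offset":[40,0,0],"spin":0},
    {"offset":[31,0,0],"spin":0},
    {"offset":[0,0,0],"spin":0},
  ],
)

```text
clock: 2.6
position: [609.3, -149.3, 75.6]
ee_rot: [2.055, 0.314, -2.07]
contact_force: [-0.7, 0.8, 0.1]
finger_gap: -0.001
```

Run:
```python
from station import readout, imaging
import cv2
print(readout.observe()["position"])
a=[cv2.resize(imaging.read_camera(n)["color"][y:y+130,x:x+130,::-1],None,fx=3,fy=3,interpolation=cv2.INTER_CUBIC) for n,x,y in(("top",360,130),("side",315,215))]
cv2.imwrite("pics/n1.png",cv2.hconcat(a))
```

```text
[ 609.34386314 -149.34546616   75.57014941]
```

View pics/n1.png

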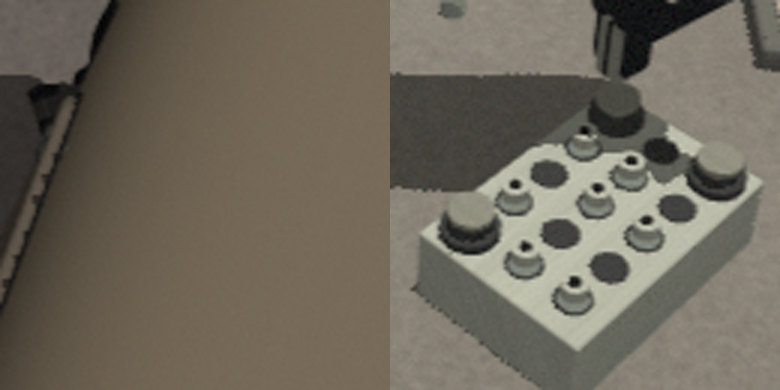

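The side crop shows the shut fingertips at about (618,78), just above the corner pad at (617,95), with the block undisturbed. The arm hides the block in the top view. I'll apply a small correction and come down in stages.

Call:
drive_tool(
  rows=[
    {"offset":[6,2,-2],"spin":0},
    {"offset":[5,0,0],"spin":0},
    {"offset":[0,0,0],"spin":0},
    {"offset":[0,0,0],"spin":0},
  ],
)

```text
clock: 3.1
position: [615.1, -151.9, 69.9]
ee_rot: [2.061, 0.31, -2.06]
contact_force: [-0.0, 0.4, 0.3]
finger_gap: 0.001
```

Call:
drive_tool(
  rows=[
    {"offset":[4,-2,3],"spin":0},
    {"offset":[3,0,0],"spin":0},
    {"offset":[0,0,0],"spin":0},
    {"offset":[0,0,0],"spin":0},
  ],
)

```text
clock: 3.5
position: [611.3, -150.7, 62.1]
ee_rot: [2.06, 0.31, -2.061]
contact_force: [0.3, 0.7, -0.3]
finger_gap: -0.001
```

Call:
drive_tool(
  rows=[
    {"offset":[2.5,0,0],"spin":0},
    {"offset":[2.5,0,0],"spin":0},
    {"offset":[0,0,0],"spin":0},
    {"offset":[0,0,0],"spin":0},
    {"offset":[0,0,0],"spin":0},
  ],
)

```text
clock: 4.0
position: [611.8, -150.9, 57.6]
ee_rot: [2.061, 0.31, -2.06]
contact_force: [0.4, 0.5, 3.5]
finger_gap: 0.002
```

3.5 N on the corner pad. I'll hold briefly, rise, and go to the long-side pad.

Call:
drive_tool(
  rows=[
    {"offset":[0,0,0],"spin":0},
    {"offset":[0,0,0],"spin":0},
    {"offset":[0,0,0],"spin":0},
  ],
)

```text
clock: 4.3
position: [611.8, -150.8, 57.5]
ee_rot: [2.061, 0.31, -2.06]
contact_force: [1.0, -0.5, 2.7]
finger_gap: -0.0
```

Call:
drive_tool(
  rows=[
    {"offset":[-10,0,0],"spin":0},
    {"offset":[-20,0,0],"spin":0},
    {"offset":[0,4,28],"spin":0},
    {"offset":[0,6,40],"spin":0},
    {"offset":[0,4,28],"spin":0},
  ],
)

```text
clock: 4.8
position: [521.5, -192.4, 87.3]
ee_rot: [2.059, 0.311, -2.063]
contact_force: [0.3, -0.3, -0.7]
finger_gap: -0.001
```

Call:
drive_tool(
  rows=[
    {"offset":[0,2,17],"spin":0},
    {"offset":[10,0,0],"spin":0},
    {"offset":[5,0,0],"spin":0},
    {"offset":[0,0,0],"spin":0},
    {"offset":[0,0,0],"spin":0},
  ],
)

```text
clock: 5.3
position: [508.7, -198.8, 71.9]
ee_rot: [2.06, 0.312, -2.061]
contact_force: [-0.1, -0.2, 0.3]
finger_gap: -0.003
```

Call:
drive_tool(
  rows=[
    {"offset":[6,0,0],"spin":0},
    {"offset":[3,0,0],"spin":0},
    {"offset":[0,0,0],"spin":0},
    {"offset":[0,0,0],"spin":0},
  ],
)

```text
clock: 5.7
position: [508.1, -199.1, 63.1]
ee_rot: [2.06, 0.311, -2.061]
contact_force: [-0.1, 0.6, -0.4]
finger_gap: -0.0
```

Call:
drive_tool(
  rows=[
    {"offset":[2.5,0,0],"spin":0},
    {"offset":[2.5,0,0],"spin":0},
    {"offset":[0,0,0],"spin":0},
    {"offset":[0,0,0],"spin":0},
    {"offset":[0,0,0],"spin":0},
  ],
)

```text
clock: 6.2
position: [508.5, -199.5, 58.6]
ee_rot: [2.061, 0.31, -2.06]
contact_force: [0.8, -0.3, 1.7]
finger_gap: -0.001
```

Call:
drive_tool(
  rows=[
    {"offset":[0,0,0],"spin":0},
    {"offset":[0,0,0],"spin":0},
    {"offset":[0,0,0],"spin":0},
  ],
)

```text
clock: 6.5
position: [508.5, -199.5, 58.5]
ee_rot: [2.061, 0.31, -2.06]
contact_force: [0.6, 0.3, 2.4]
finger_gap: 0.002
```

About 2 N on the long-side pad, held. Now the short-side pad.

Call:
drive_tool(
  rows=[
    {"offset":[-10,0,0],"spin":0},
    {"offset":[-20,0,0],"spin":0},
    {"offset":[0,11,-28],"spin":0},
    {"offset":[0,15,-40],"spin":0},
    {"offset":[0,11,-28],"spin":0},
  ],
)

```text
clock: 7.0
position: [612.4, -206.6, 89.0]
ee_rot: [2.061, 0.309, -2.06]
contact_force: [1.1, -0.8, -0.8]
finger_gap: 0.001
```

Call:
drive_tool(
  rows=[
    {"offset":[0,10,-26],"spin":0},
    {"offset":[10,0,0],"spin":0},
    {"offset":[5,0,0],"spin":0},
    {"offset":[0,0,0],"spin":0},
    {"offset":[0,0,0],"spin":0},
  ],
)

```text
clock: 7.5
position: [637.1, -208.1, 73.0]
ee_rot: [2.06, 0.311, -2.063]
contact_force: [-0.3, 0.3, -0.2]
finger_gap: 0.002
```

Call:
drive_tool(
  rows=[
    {"offset":[6,0,-1],"spin":0},
    {"offset":[4,0,0],"spin":0},
    {"offset":[0,0,0],"spin":0},
    {"offset":[0,0,0],"spin":0},
  ],
)

```text
clock: 7.9
position: [639.3, -208.0, 63.2]
ee_rot: [2.06, 0.31, -2.061]
contact_force: [0.6, 0.7, 0.1]
finger_gap: 0.004
```

Call:
drive_tool(
  rows=[
    {"offset":[2.5,0,0],"spin":0},
    {"offset":[2.5,0,0],"spin":0},
    {"offset":[0,0,0],"spin":0},
    {"offset":[0,0,0],"spin":0},
    {"offset":[0,0,0],"spin":0},
  ],
)

```text
clock: 8.4
position: [639.9, -208.2, 58.7]
ee_rot: [2.061, 0.309, -2.06]
contact_force: [1.0, -0.3, 1.4]
finger_gap: 0.001
```

Call:
drive_tool(
  rows=[
    {"offset":[0,0,0],"spin":0},
    {"offset":[0,0,0],"spin":0},
    {"offset":[0,0,0],"spin":0},
  ],
)

```text
clock: 8.7
position: [639.9, -208.2, 58.5]
ee_rot: [2.061, 0.31, -2.06]
contact_force: [1.5, -0.7, 1.7]
finger_gap: 0.004
```

Call:
drive_tool(
  rows=[
    {"offset":[1,0,0],"spin":0},
    {"offset":[0,0,0],"spin":0},
    {"offset":[0,0,0],"spin":0},
    {"offset":[0,0,0],"spin":0},
  ],
)

```text
clock: 9.1
position: [639.9, -208.2, 57.5]
ee_rot: [2.061, 0.31, -2.06]
contact_force: [1.4, -0.2, 2.7]
finger_gap: 0.001
```

Call:
drive_tool(
  rows=[
    {"offset":[-10,0,0],"spin":0},
    {"offset":[-30,0,0],"spin":0},
    {"offset":[-40,0,0],"spin":0},
    {"offset":[-40,0,0],"spin":0},
    {"offset":[-30,0,0],"spin":0},
  ],
)

```text
clock: 9.6
position: [639.0, -207.6, 209.9]
ee_rot: [2.061, 0.31, -2.061]
contact_force: [1.1, -0.2, -0.1]
finger_gap: 0.002
```

Call:
drive_tool(
  rows=[
    {"offset":[0,0,0],"spin":0},
    {"offset":[0,0,0],"spin":0},
    {"offset":[0,0,0],"spin":0},
  ],
)

```text
clock: 9.9
position: [638.5, -207.5, 205.8]
ee_rot: [2.059, 0.312, -2.064]
contact_force: [0.5, -0.7, -0.9]
finger_gap: 0.002
```

Run:
```python
from station import readout, imaging
import cv2,pickle
d=imaging.read_camera("side")["color"]
print(readout.observe())
f=lambda a:cv2.resize(a[235:355,315:450,::-1],None,fx=2.9,fy=2.9,interpolation=cv2.INTER_CUBIC)
cv2.imwrite("pics/end.png",cv2.hconcat([f(pickle.load(open("side.pkl","rb"))["color"]),f(d)]))
```

```text
{'clock': 9.95, 'joint_positions': array([-4.33612345e-01,  5.17718633e-01,  2.91472877e-01,  1.34836589e+00,
       -8.43720873e-05,  2.40915238e+00]), 'qvel': array([-9.36424283e-05,  5.66848001e-03, -8.58737431e-04,  2.01101867e-03,
        7.23115906e-04,  3.28045644e-05]), 'tau': array([ 3.06543102e-02, -6.01141477e+01,  3.05109787e+01,  3.79583915e-02,
        6.82333084e-04, -1.02732611e-05]), 'position': array([ 638.38360844, -207.4410586 ,  205.37782936]), 'ee_rot': array([ 2.05815121,  0.3124489 , -2.06488803]), 'contact_force': array([ 0.49111429,  0.10025678, -0.66089987]), 'torque': array([0.00331605, 0.02273131, 0.01932893]), 'finger_gap': 0.0022300236061717255}
```

View pics/end.png

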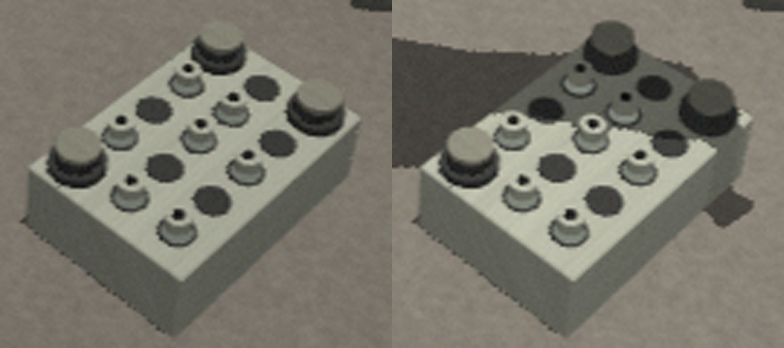

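The before (left) and after (right) crops match. The block's front corner is at (170,335) before and (562,335) after, which is the same place once the 392 px panel width is taken off. All three pads are up and the arm is clear.

```bash
python3 -c "
from station import ticket
print(ticket.job_done())"
```

```text
the job is handed in; nothing more can be done
None
```

I pressed the three pads of the larger block in the required order with the gripper shut, holding each for at least 0.3 s, and handed the job in at about 10 s. No verdict is reported.

| Pad | Measured force (N) | Pressed to (mm above counter) |
|---|---|---|
| Corner | 2.7–3.5 | 57.5 |
| Long side | 1.7–2.4 | 58.5 |
| Short side | 1.4–2.7 | 57.5 |

- **Force noise:** the force readings wander by up to about 1 N with nothing touching. They still agree with the spring forces expected for the depth pressed.
- **Last check:** in the side camera the block stands where it began to within a pixel or so, and all three pads are back up. The fingers were about 145 mm above the pads and nothing was touching.
- **Arm drift:** the arm was still settling slowly at the last reading, by under 1 mm in the 0.05 s before it, in free air.
- **Top camera:** it could not confirm the block's position during the work because the arm hid the block, and I did not check it again at the end. The two cameras' first position estimates for the pads agreed to about 2 mm.
- **Refused moves:** my first four move calls were rejected because they left out the spin value. They moved nothing.

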